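# Set the rack stop on the tube-filling jig

### The arm

A 7-joint arm with a two-finger parallel gripper is mounted at the origin on the work surface. World frame = base frame: x ahead of the robot, y to its left, z up, the work surface at z = 0. Lengths are in m, angles in degrees, forces in N, time in s.
With the tool pointing down it reaches from about 0.35 to 0.9 m from the base axis. Payload 19.9 kg.
Tool frame: the origin (TCP) lies on the centre line of the jaws, within the pads' length; the fingertips stand 17 mm ahead of it and the grasp point (between the pads) lies 2 mm behind it; z points along the fingers, y is the direction in which the jaws open and shut (so a half turn about z gives the same grasp; the last joint's range is limited). The gripper opens to 85 mm and grips with 20 to 120 N. Pads are 22 mm wide; open, the fingers measure 114 mm over their backs; the gripper's body (76 mm by 85 mm) begins 54 mm behind the grasp point. The pads swing forward as they close: fully open they stand 13 mm farther back than shut.
Start: joints at [-79.269, 23.915, -0.59, 92.452, 0.269, 63.638, -3.037], TCP at [0.142, 0.609, 0.248] pointing down, gripper open.
Joint ranges: [-161.28, 161.28], [-22.2, 115.67], [-73.04, 71.86], [3.21, 147.25], [-68.34, 248.33], [10.77, 114.83], [-161.83, 161.83]. Speed limits (degrees/s): [108.29, 108.29, 136.94, 136.94, 172.46, 172.46, 172.46].

### API

Orientations are given as [roll, pitch, yaw] about the fixed x, y, z axes, in that order (R = Rz(yaw) Ry(pitch) Rx(roll)).
In Python, from rig import bot gives the robot as it stands. The module is installed in compiled form; this text tells all that it offers.
- The arm moves only by the shell command python3 -m jog 'ROWS' [FORCE]. ROWS is JSON, a list of rows, each an object with "xyz": the shift along the tool's x, y, z in cm, a list of three; "dr": the turn, a rotation vector about the tool's x, y, z in degrees, a list of three; "fingers": the closure, from -1 (fully open) to 1 (shut). In form: [{"xyz": [dx, dy, dz], "dr": [ax, ay, az], "fingers": fingers}, ...]. A call has 1 to 12 rows; each row is the pose to reach, as a shift and turn from the pose commanded when the call began, along the tool's axes at that moment; what a row does not reach only later rows make up. A row lasts 1/10 s, in which the tool goes at most 50 mm and 8.59 degrees, less where a joint would pass 70% of its speed; a pose out of reach is approached as far as the arm can. A call with a gripper value outside its range is refused whole. The fingers move at their own pace and stop on an object; FORCE is the grip in N (left out, the last holds). Time passes only in rows, so rows that repeat a pose let the fingers close. It gives the time, the measured TCP pose, the force and the opening at its end, in the units of the state.
- bot.get_obs(): the state, without advancing time (a new reading comes with each control period).
- bot.read_camera(name): name is "side" or "top"; returns the picture (384x512x3 uint8, red, green, blue); there is no depth.
- bot.get_calibration(name): a dict with "fx", "fy", "cx", "cy" (pixels), "eye" and "orientation" of the camera in the world. Camera axes: x right, y up, looking along -z (the intrinsics and any distortion apply to the point x, -y, -z); pixel columns grow to the right and rows downward; lengths in m; the calibration is good to about 2 mm. A picture is of the moment at which its call begins. get_calibration takes no time and is no camera call.
- bot.sign_off(): hands the job in, once; it reports no verdict.
Trained networks look in the newest picture that a camera, given by its name, has taken for a name from the list of things; names that differ only in an ending like _2 or _b are one class to them, and where a whole thing is asked for, a point or a joint stands for the part that bears it (a point fixed in the world has none). Each returns a list of dicts, best first, with "confidence" (0 to 1); they miss things now and then, are a little off and sometimes report something else, mostly with a low value. They report only what shows in the picture. A call takes as long as a camera call. They do not tell look-alikes from the thing itself.
- bot.search_frame(camera, query): "at" ([x, y, z] in m, in world coordinates, good to about 4 mm: the middle of the surface that is visible of it).
- bot.silhouettes(camera, query): "mask" (384x512 bool, what is visible of it).
The state is a dict: "t": time; "qpos": joint angles; "dq": joint speeds; "effort": joint torques, N m; "ee_pos": TCP position; "tool_rot": TCP orientation; "contact_force": force on the tool from outside, world axes, zero at the start; "moment": the same for the moment, N m; "finger_gap": finger opening in m.
Only numpy, scipy, OpenCV 4.12 (cv2) and the standard library are available. Lean on these libraries where they do the work, as an engineer would, in place of code of your own. Each camera call takes 0.05 s, during which the arm holds its last target.

### The job

Slide the slotted rack stop along its two bolts until its nose bears firmly against the setting pin that marks the position, without ramming the pin. Then screw the round clamp knob down (clockwise) until it holds the stop firmly but is not overtightened, leave the stop at the pin, let go, and leave the other lab ware alone.

Things in the scene. Friction and masses are not known exactly. Their poses are not given: they have to be found in the camera images.
- jig: Fixed flat grey base plate, 160 (x) x 320 (y) x 12 mm, on the bench. Origin: centre of its underside. Its y axis is the sliding direction, towards the pin. On its centreline stand the knob's bolt (y = +30 mm) and the guide bolt (y = -50 mm).
- guide_bolt (a point): Fixed guide bolt, 8 mm shank; this point: centre of the top of its flat dark head, 18 mm wide, 27 mm above the bench. It keeps the rack stop from lifting but does not clamp it; not to be turned.
- bracket_flange (a point): Rack stop: loose steel angle bracket, 0.6 to 0.9 kg; axes as the jig's. Its foot, 60 (x) x 200 (y) x 8 mm, lies on the base plate, both bolts through its two slots: it slides along y only (1 mm side play, drag 3 to 10 N). A flange, 60 (x) x 10 (y) mm, stands at its -y end, up to 75 mm above the bench. This point: middle of the flange's width and thickness, 56 mm above the bench.
- bracket_nose (a point): Middle of the top edge of the rack stop's flat nose (+y end), 195 mm in +y from the flange's centre, 20 mm above the bench. It starts 14 to 50 mm short of the pin's side.
- pin: Fixed dark steel setting pin, 10 mm in diameter with a 14 mm head, standing beyond the nose on the jig's centreline; top 42 mm above the bench. Origin: centre of its foot, 12 mm above the bench; axes as the jig's. The nose must bear on its -y side (nose 5 mm from the origin). Bearing firmly is 5 N or more on it; over 30 N is ramming.
- knob: Round black clamp knob, 40 mm in diameter (42 over its grips), 22 mm high, turns in place on its bolt. Origin: centre of the knob, 60 mm above the bench; the pose given does not turn with the knob. Clockwise from above tightens: a quick thread drives the foot below it down, 3 mm per rad. It stays where it is left. Thread friction 0.24 N m; held still after a turn, it may show with either sign.
- clamp_foot (a point): Nominal place (fixed, 26 mm up) of the underside of the knob's 30 mm foot, which does not turn and has a spring washer; the foot starts 0.3 to 3.3 rad of turning (1 to 10 mm) above the rack stop. After the touch each rad adds about 45 N of clamping force and 0.14 N m to the counterclockwise moment felt by the hand. Firm is 25 N or more, over 65 N is overtightened: stop 0.9 rad past the touch.
- tube_rack: Bystander: blue tube rack, 100 x 220 x 60 mm, origin at the centre of its underside. Leave alone.
- tip_box: Bystander: clear and yellow pipette tip box, 85 x 125 x 67 mm, origin at the centre of its underside. Leave alone.
- sample_jar: Bystander: jar with a blue cap, 60 mm in diameter, 85 mm high, origin at the centre of its underside. Leave alone.
- beaker: Bystander: white plastic beaker, 84 mm in diameter, 85 mm high, origin at the centre of its underside. Leave alone.
Not all that is in view belongs to the job. What is meant by the part that bears bracket_flange is not orange, and is the larger of those in its own colour.

How it is judged (in metres and radians):
On the way, in this order (a step that is already met when the one before it is completed fails the run):
1. the rack stop's nose bears firmly on the setting pin (contact force between bracket and pin above 5 N), for 0.2 s.
2. the knob clamps the rack stop, its nose at the pin (contact force between knob and bracket above 25 N and y of bracket_nose in the frame of pin above -0.007 m), for 0.2 s.
At the end, for the whole second after the job is handed in: The rack stop rests with its nose within 2 mm of the setting pin's side, and the knob clamps it with 25 to 65 N; the robot has let go (all of step 2 and linear speed of bracket below 0.01 m/s); the robot touches nothing.
It fails at once if the setting pin is rammed (more than 30 N) (contact force between bracket and pin above 30 N).
It fails at once if the knob is overtightened (clamping force above 65 N) (contact force between knob and bracket above 65 N).
It fails at once if a bystander is moved by more than 15 mm (distance of any of tube_rack, tip_box, sample_jar, beaker from where it was at the start of the episode above 0.015 m).
It also fails if it takes over 72 s, if anything falls off the work surface, if the arm or the gripper's body presses on something with over 40 N, if the wrist force passes 120 N, or if a joint passes its speed limit or range.

## Working session

There is one attempt and no reset: what is moved stays moved. The work goes in short steps, Python scripts to look and compute and a shell command to move; the robot and the scene stay as the last step left them, time stands still between calls to the robot, and variables do not carry over. Pictures are saved under pics/ and viewed, and the job is handed in when it is done.

```bash
mkdir -p pics; python3 - <<'E'
from rig import bot
import cv2,numpy as np
o=bot.get_obs()
for k,v in o.items(): print(k,np.round(v,4))
for n in("top","side"):
    im=bot.read_camera(n); cv2.imwrite(f"pics/{n}0.png",im[:,:,::-1]); print(n,bot.get_calibration(n))
    for q in("bracket_flange","bracket_nose","knob","pin","guide_bolt","jig"):
        for d in bot.search_frame(n,q)[:4]: print(n,q,np.round(d["at"],4),round(d["confidence"],2))
E
```

```text
t 0.0
qpos [-79.2687  23.9493  -0.5917  92.4865   0.2693  63.6383  -3.0364]
dq [-0.0771  0.055  -0.0288 -0.0249 -0.0392 -0.0136  0.0235]
effort [ 9.00000e-04 -8.64438e+01  6.78900e-01 -4.34894e+01  1.91000e-02
  7.40000e-03  0.00000e+00]
ee_pos [0.1417 0.6084 0.2476]
tool_rot [-1.799275e+02  4.800000e-03  1.668930e+02]
contact_force [-0.2257  0.2826  0.2405]
moment [-0.0028  0.0159  0.0013]
finger_gap 0.0855
top {'fx': 386.02869277357996, 'fy': 386.02869277357996, 'cx': 253.24573319866002, 'cy': 194.04640509747824, 'eye': array([ 0.48170743, -0.01353167,  1.15092854]), 'orientation': array([  1.95129452,   0.34498362, -90.31292863])}
top bracket_flange [ 0.3449 -0.0061  0.0097] 0.96
top bracket_flange [ 0.577  -0.0482  0.0193] 0.94
top bracket_flange [ 0.3156 -0.249   0.009 ] 0.68
top bracket_flange [ 0.524  -0.3912  0.0543] 0.42
top bracket_nose [ 0.577  -0.0525  0.0202] 0.92
top bracket_nose [ 0.3125 -0.2521  0.0045] 0.81
top bracket_nose [ 0.3461 -0.0107  0.0039] 0.71
top knob [ 0.5745 -0.0084  0.0681] 0.54
top guide_bolt [ 0.5721 -0.0287  0.0139] 0.93
top jig [ 0.5685 -0.0241  0.0101] 0.93
top jig [0.49   0.4052 0.0552] 0.72
side {'fx': 381.4896687110818, 'fy': 381.4896687110818, 'cx': 254.16373086118472, 'cy': 187.43204728006344, 'eye': array([ 0.02990297, -0.71832304,  0.62135546]), 'orientation': array([ 58.88958012,   1.28938858, -34.59052346])}
side bracket_flange [ 0.3313 -0.0187  0.0043] 0.62
side bracket_flange [ 0.5782 -0.074   0.0187] 0.59
side bracket_flange [ 0.309  -0.2623  0.0061] 0.59
side bracket_nose [ 0.5736 -0.0742  0.0187] 0.58
side bracket_nose [ 0.3366 -0.0192  0.0054] 0.58
side knob [ 0.5685 -0.0131  0.0639] 0.69
side pin [ 0.5688 -0.012   0.0599] 0.56
side guide_bolt [ 0.6736 -0.3051  0.0566] 0.67
side guide_bolt [ 0.5735 -0.0739  0.0184] 0.65
side jig [ 0.5558 -0.0643  0.012 ] 0.75
```

View pics/top0.png

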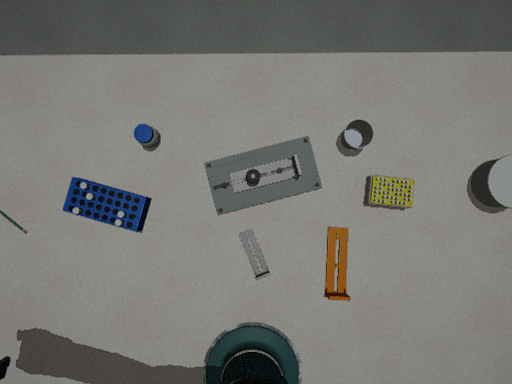

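View pics/side0.png

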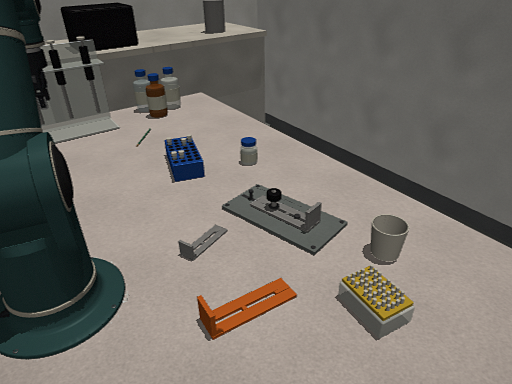

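Three brackets are candidates in the top picture: orange at (337,262), small grey at (254,253), and large grey on the jig at (265,173). The one on the jig fits: it isn't orange, it's the larger grey one, and both bolts pass through it. I'll confirm that in a crop.

```bash
python3 - <<'E'
import cv2
a=cv2.imread("pics/top0.png")[125:225,195:330]; cv2.imwrite("pics/c1.png",cv2.resize(a,None,fx=5.9,fy=5.9,interpolation=cv2.INTER_CUBIC))
a=cv2.imread("pics/side0.png")[175:260,210:355]; cv2.imwrite("pics/c2.png",cv2.resize(a,None,fx=5.5,fy=5.5,interpolation=cv2.INTER_CUBIC))
E
```

```text
(no output)
```

View pics/c1.png

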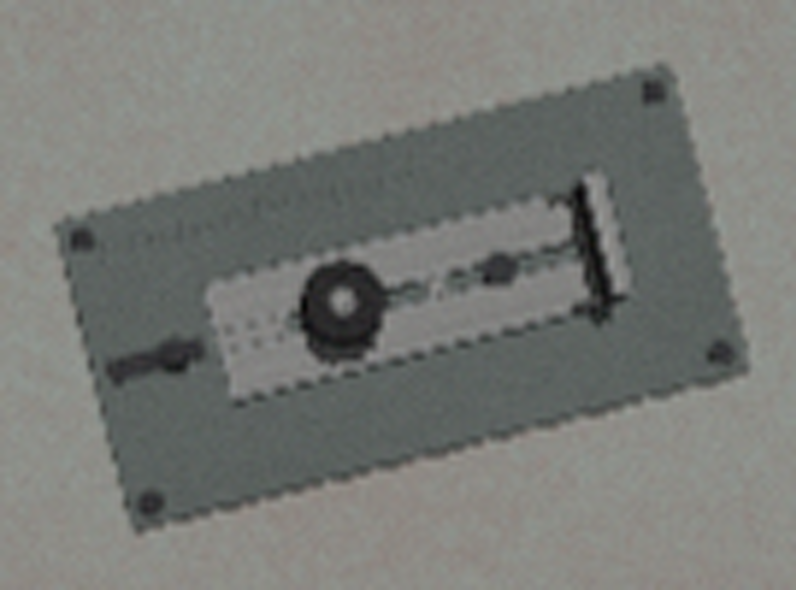

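View pics/c2.png

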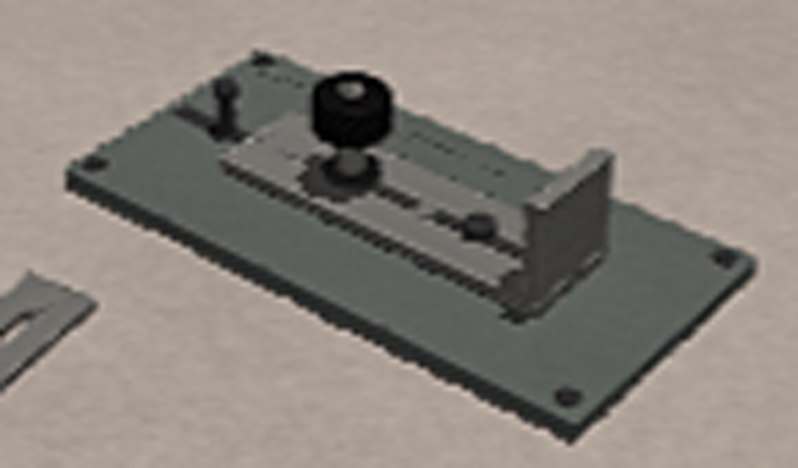

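```bash
cat > h.py <<'E'
from rig import bot
import numpy as np,cv2
from scipy.spatial.transform import Rotation as R
def ray(n,u,v,z):
    c=bot.get_calibration(n); d=np.array([(u-c['cx'])/c['fx'],-(v-c['cy'])/c['fy'],-1])
    d=R.from_euler('xyz',c['orientation'],degrees=True).apply(d); e=np.array(c['eye'])
    return e+d*(z-e[2])/d[2]
def proj(n,p):
    c=bot.get_calibration(n); q=R.from_euler('xyz',c['orientation'],degrees=True).inv().apply(np.atleast_2d(p)-c['eye'])
    return np.c_[c['cx']+c['fx']*q[:,0]/-q[:,2], c['cy']+c['fy']*q[:,1]/q[:,2]]
E
python3 - <<'E'
from h import *
t=lambda x,y,z: ray("top",(x+.5)/5.9-.5+195,(y+.5)/5.9-.5+125,z)
s=lambda x,y,z: ray("side",(x+.5)/5.5-.5+210,(y+.5)/5.5-.5+175,z)
C=np.array([t(58,222,.012),t(668,65,.012),t(748,372,.012),t(137,530,.012)])
print(C.round(4),[np.linalg.norm(C[i]-C[i-1]).round(4) for i in range(4)])
S=np.array([s(70,172,.012),s(255,52,.012),s(755,262,.012),s(572,430,.012)]);print(S.round(4),S.mean(0))
c=C.mean(0); yd=(C[0]+C[3]-C[1]-C[2])[:2]; yd/=np.linalg.norm(yd); xd=np.array([yd[1],-yd[0]])
print("ctr",c,"yd",yd,"ang",np.degrees(np.arctan2(yd[1],yd[0])))
for n,p in dict(knob=t(342,302,.071),knob_s=s(350,90,.071),gb=t(500,267,.027),gb_s=s(480,222,.027),pin=t(172,355,.042),pin_s=s(226,85,.042),nose=t(220,345,.02),nose_s=s(252,137,.02),fl=t(605,232,.075),fl_s=s(572,182,.075)).items():
    r=p[:2]-c[:2]; print(n,p.round(4),"jig x %.4f y %.4f"%(r@xd,r@yd))
E
```

```text
[[ 0.6157  0.1373  0.012 ]
 [ 0.693  -0.1696  0.012 ]
 [ 0.5383 -0.208   0.012 ]
 [ 0.461   0.0979  0.012 ]] [np.float64(0.1596), np.float64(0.3164), np.float64(0.1594), np.float64(0.3155)]
[[ 0.4604  0.0913  0.012 ]
 [ 0.6082  0.1345  0.012 ]
 [ 0.6882 -0.1743  0.012 ]
 [ 0.5342 -0.2137  0.012 ]] [ 0.57274241 -0.04057687  0.012     ]
ctr [ 0.57703384 -0.03559359  0.012     ] yd [-0.24456558  0.96963275] ang 104.15616236497326
knob [ 0.5698 -0.0056  0.071 ] jig x 0.0003 y 0.0309
knob_s [ 0.5689 -0.0071  0.071 ] jig x -0.0009 y 0.0296
gb [ 0.5903 -0.0835  0.027 ] jig x 0.0011 y -0.0497
gb_s [ 0.5889 -0.0859  0.027 ] jig x -0.0008 y -0.0517
pin [0.5468 0.0777 0.042 ] jig x -0.0016 y 0.1173
pin_s [0.5478 0.0735 0.042 ] jig x -0.0016 y 0.1130
nose [0.5529 0.0556 0.02  ] jig x -0.0011 y 0.0944
nose_s [0.5491 0.052  0.02  ] jig x -0.0057 y 0.0918
fl [ 0.602  -0.1303  0.075 ] jig x 0.0010 y -0.0980
fl_s [ 0.5983 -0.1377  0.075 ] jig x -0.0044 y -0.1042
```

Confirmed: the light-grey bracket lies on the jig. In the crop its nose is at (220,345) and the pin at (172,355), so travel is about 17 mm. First move goes to the pre-push pose behind the flange, staying high.

```bash
python3 -m jog '[{"xyz":[-30,-30,0],"dr":[0,0,30],"fingers":1},{"xyz":[-63.6,-65.9,0],"dr":[0,0,62.7],"fingers":1},{"xyz":[-63.6,-65.9,0],"dr":[0,0,62.7],"fingers":1},{"xyz":[-63.6,-65.9,0],"dr":[0,0,62.7],"fingers":1},{"xyz":[-63.6,-65.9,0],"dr":[0,0,62.7],"fingers":1},{"xyz":[-63.6,-65.9,0],"dr":[0,0,62.7],"fingers":1},{"xyz":[-63.6,-65.9,0],"dr":[0,0,62.7],"fingers":1},{"xyz":[-63.6,-65.9,0],"dr":[0,0,62.7],"fingers":1},{"xyz":[-63.6,-65.9,0],"dr":[0,0,62.7],"fingers":1},{"xyz":[-63.6,-65.9,0],"dr":[0,0,62.7],"fingers":1},{"xyz":[-63.6,-65.9,0],"dr":[0,0,62.7],"fingers":1},{"xyz":[-63.6,-65.9,0],"dr":[0,0,62.7],"fingers":1}]' 40; python3 -c "
from rig import bot
print(bot.get_obs())"
```

```text
t: 1.9
ee_pos: [0.4506, 0.092, 0.2487]
tool_rot: [179.9, -0.0, 104.2]
contact_force: [1.3, 1.8, -0.3]
finger_gap: 0.0
{'t': 1.9, 'qpos': array([-44.91831047,   7.20744822,  32.12195   , 115.88944912,
        -4.54132576,  58.01780075,   3.60962341]), 'dq': array([ 42.13055714,  19.67541421,  26.97502073, -17.2556419 ,
       -14.58636842,   1.96396623,  75.60588085]), 'effort': array([ -8.24062049, -53.75457644,   1.55956451, -36.84731126,
         1.25593532,   0.14167146,  -4.50541824]), 'ee_pos': array([0.45063093, 0.09202164, 0.24873075]), 'tool_rot': array([ 1.79939080e+02, -2.44954267e-02,  1.04205411e+02]), 'contact_force': array([ 1.32832475,  1.79358021, -0.28367207]), 'moment': array([ 0.02218595, -0.02219119,  0.01579843]), 'finger_gap': 3.84277339681543e-05}
```

```bash
python3 -m jog '[{"xyz":[-29,9,0],"dr":[0,0,0],"fingers":1},{"xyz":[-29,9,0],"dr":[0,0,0],"fingers":1},{"xyz":[-29,9,0],"dr":[0,0,0],"fingers":1},{"xyz":[-29,9,0],"dr":[0,0,0],"fingers":1},{"xyz":[-29,9,0],"dr":[0,0,0],"fingers":1},{"xyz":[-29,9,0],"dr":[0,0,0],"fingers":1},{"xyz":[-29,9,0],"dr":[0,0,0],"fingers":1},{"xyz":[-29,9,0],"dr":[0,0,0],"fingers":1},{"xyz":[-29,9,0],"dr":[0,0,0],"fingers":1},{"xyz":[-29,9,0],"dr":[0,0,0],"fingers":1}]'; python3 -c "
from rig import bot
print(bot.get_obs())"
```

```text
t: 2.9
ee_pos: [0.6082, -0.1636, 0.2485]
tool_rot: [180.0, -0.0, 104.3]
contact_force: [0.0, 0.2, -0.1]
finger_gap: 0.0004
{'t': 2.9, 'qpos': array([-14.56972756,  28.25011169,  37.26564924,  92.70295144,
       -18.43902819,  65.30716814,  41.48439594]), 'dq': array([-0.18951679, -0.06245775,  0.27056126, -0.044284  , -0.08727274,
        0.00684099,  0.20043906]), 'effort': array([ 1.08556274e+00, -8.10836148e+01,  1.49884799e+01, -4.18583930e+01,
        4.30744048e-02, -1.29708162e-02, -1.11706243e-02]), 'ee_pos': array([ 0.60816164, -0.16364146,  0.24854966]), 'tool_rot': array([ 1.79972043e+02, -3.68596294e-02,  1.04294685e+02]), 'contact_force': array([ 0.00189503,  0.1906793 , -0.06818998]), 'moment': array([ 0.05481596,  0.03742036, -0.01026112]), 'finger_gap': 0.0004219134662558608}
```

```bash
python3 -m jog '[{"xyz":[-1.5,0,4],"dr":[0,0,0],"fingers":1},{"xyz":[-1.5,0,20.2],"dr":[0,0,0],"fingers":1},{"xyz":[-1.5,0,20.2],"dr":[0,0,0],"fingers":1},{"xyz":[-1.5,0,20.2],"dr":[0,0,0],"fingers":1},{"xyz":[-1.5,0,20.2],"dr":[0,0,0],"fingers":1},{"xyz":[-1.5,0,20.2],"dr":[0,0,0],"fingers":1},{"xyz":[-1.5,0,20.2],"dr":[0,0,0],"fingers":1},{"xyz":[-1.5,0,20.2],"dr":[0,0,0],"fingers":1}]'; python3 - <<'E'
from h import *
o=bot.get_obs();print(o['t'],o['ee_pos'],o['tool_rot'],o['contact_force'],o['moment'])
for n in("top","side"):
    im=bot.read_camera(n); cv2.imwrite(f"pics/{n}1.png",im[:,:,::-1])
a=cv2.imread("pics/top1.png")[125:225,195:330]; b=cv2.imread("pics/side1.png")[165:260,215:350]
cv2.imwrite("pics/c3.png",np.vstack([cv2.resize(a,(540,300)),cv2.resize(b,(540,300))][0:1]+[cv2.resize(b,(540,300))]))
E
```

```text
t: 3.7
ee_pos: [0.6133, -0.1799, 0.0491]
tool_rot: [179.8, 0.1, 104.2]
contact_force: [0.4, -0.3, 0.1]
finger_gap: 0.0001
3.7 [ 0.61333681 -0.17992254  0.04905359] [1.79810913e+02 8.69349551e-02 1.04213543e+02] [ 0.42991939 -0.3132854   0.07877669] [-0.00737893 -0.04012889  0.00324791]
```

View pics/c3.png

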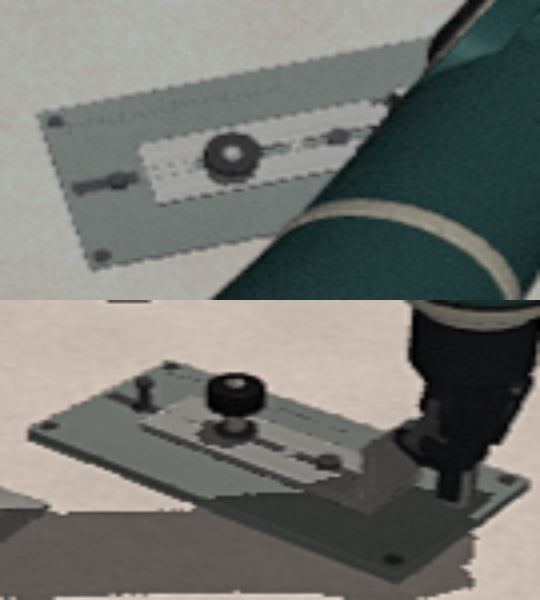

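Fingers sit behind the flange on the centreline, in the lower half of the picture at about (455,485). Now I advance in small steps.

```bash
python3 -m jog '[{"xyz":[1,0,0],"dr":[0,0,0],"fingers":1},{"xyz":[2,0,0],"dr":[0,0,0],"fingers":1},{"xyz":[2.2,0,0],"dr":[0,0,0],"fingers":1},{"xyz":[2.2,0,0],"dr":[0,0,0],"fingers":1}]'
for i in 1 2 ; do :; done; python3 -m jog '[{"xyz":[0.2,0,0],"dr":[0,0,0],"fingers":1},{"xyz":[0.4,0,0],"dr":[0,0,0],"fingers":1}]'
```

```text
t: 4.2
ee_pos: [0.6066, -0.1574, 0.0464]
tool_rot: [180.0, -0.0, 104.3]
contact_force: [1.1, 1.0, 0.6]
finger_gap: 0.0002
t: 4.4
ee_pos: [0.6055, -0.1548, 0.0463]
tool_rot: [-180.0, 0.0, 104.2]
contact_force: [0.3, -0.4, 0.5]
finger_gap: -0.0002
```

```bash
python3 -m jog '[{"xyz":[0.2,0,0],"dr":[0,0,0],"fingers":1},{"xyz":[0.4,0,0],"dr":[0,0,0],"fingers":1}]'
```

```text
t: 4.6
ee_pos: [0.6045, -0.1506, 0.0463]
tool_rot: [-180.0, 0.0, 104.2]
contact_force: [0.1, -0.4, 0.4]
finger_gap: -0.0001
```

```bash
python3 -m jog '[{"xyz":[0.2,0,0],"dr":[0,0,0],"fingers":1},{"xyz":[0.4,0,0],"dr":[0,0,0],"fingers":1}]'
```

```text
t: 4.8
ee_pos: [0.6035, -0.1471, 0.0463]
tool_rot: [-180.0, 0.0, 104.2]
contact_force: [1.3, -3.1, -1.2]
finger_gap: 0.0001
```

```bash
python3 -m jog '[{"xyz":[0.2,0,0],"dr":[0,0,0],"fingers":1},{"xyz":[0.4,0,0],"dr":[0,0,0],"fingers":1}]'
```

```text
t: 5.0
ee_pos: [0.6026, -0.1429, 0.0463]
tool_rot: [-180.0, 0.0, 104.2]
contact_force: [0.5, -3.2, -2.4]
finger_gap: -0.0002
```

```bash
python3 -m jog '[{"xyz":[0.2,0,0],"dr":[0,0,0],"fingers":1},{"xyz":[0.3,0,0],"dr":[0,0,0],"fingers":1}]'
```

```text
t: 5.2
ee_pos: [0.6019, -0.1398, 0.0463]
tool_rot: [-180.0, 0.0, 104.2]
contact_force: [1.0, -2.6, -1.2]
finger_gap: -0.0002
```

```bash
python3 -m jog '[{"xyz":[0.15,0,0],"dr":[0,0,0],"fingers":1},{"xyz":[0.3,0,0],"dr":[0,0,0],"fingers":1},{"xyz":[0.4,0,0],"dr":[0,0,0],"fingers":1}]'; python3 - <<'E'
from h import *
for n in("top","side"):
    im=bot.read_camera(n); cv2.imwrite(f"pics/{n}2.png",im[:,:,::-1])
a=cv2.imread("pics/top2.png")[160:210,195:270]; b=cv2.imread("pics/side2.png")[175:225,235:310]
cv2.imwrite("pics/c4.png",np.vstack([cv2.resize(a,(450,300)),cv2.resize(b,(450,300))]))
E
```

```text
t: 5.5
ee_pos: [0.6009, -0.136, 0.0464]
tool_rot: [180.0, 0.0, 104.2]
contact_force: [0.5, -2.1, -1.9]
finger_gap: -0.0003
```

View pics/c4.png

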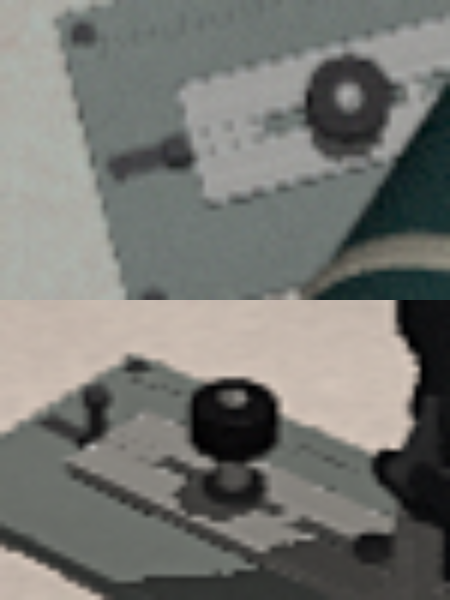

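The stop has moved: its nose edge, at about (192,150) in the upper half, is now close to the pin head at (178,152). I'll continue in 1 mm steps.

```bash
python3 -m jog '[{"xyz":[0.1,0,0],"dr":[0,0,0],"fingers":1},{"xyz":[0.15,0,0],"dr":[0,0,0],"fingers":1}]'
```

```text
t: 5.8
ee_pos: [0.6006, -0.1349, 0.0464]
tool_rot: [180.0, 0.0, 104.2]
contact_force: [0.9, -5.9, -1.8]
finger_gap: 0.0004
```

```bash
python3 -m jog '[{"xyz":[0.1,0,0],"dr":[0,0,0],"fingers":1}]'
```

```text
t: 5.9
ee_pos: [0.6005, -0.1347, 0.0466]
tool_rot: [180.0, 0.1, 104.2]
contact_force: [3.0, -10.7, -0.2]
finger_gap: 0.0
```

```bash
python3 -m jog '[{"xyz":[0.1,0,0],"dr":[0,0,0],"fingers":1}]'
```

```text
t: 6.0
ee_pos: [0.6004, -0.1346, 0.0468]
tool_rot: [179.9, 0.2, 104.1]
contact_force: [3.7, -14.8, 0.9]
finger_gap: 0.0001
```

Contact with the pin: force rises about 4.5 N per mm while position stalls. I'll hold here for 0.4 s.

```bash
python3 -m jog '[{"xyz":[0.03,0,0],"dr":[0,0,0],"fingers":1},{"xyz":[0.03,0,0],"dr":[0,0,0],"fingers":1},{"xyz":[0.03,0,0],"dr":[0,0,0],"fingers":1},{"xyz":[0.03,0,0],"dr":[0,0,0],"fingers":1}]'
```

```text
t: 6.4
ee_pos: [0.6004, -0.1346, 0.0469]
tool_rot: [179.9, 0.2, 104.1]
contact_force: [2.9, -13.3, -0.0]
finger_gap: 0.0002
```

```bash
python3 -m jog '[{"xyz":[0.1,0,0],"dr":[0,0,0],"fingers":1},{"xyz":[0.1,0,0],"dr":[0,0,0],"fingers":1},{"xyz":[0.1,0,0],"dr":[0,0,0],"fingers":1},{"xyz":[0.1,0,0],"dr":[0,0,0],"fingers":1}]'; python3 - <<'E'
from h import *
im=bot.read_camera("side"); cv2.imwrite(f"pics/side3.png",im[:,:,::-1])
im2=bot.read_camera("top")
a=im2[160:210,195:270,::-1]; b=im[175:225,235:310,::-1]
cv2.imwrite("pics/c5.png",np.vstack([cv2.resize(a,(450,300)),cv2.resize(b,(450,300))]))
E
```

```text
t: 6.8
ee_pos: [0.6004, -0.1344, 0.0472]
tool_rot: [179.9, 0.2, 104.1]
contact_force: [4.9, -16.7, 1.2]
finger_gap: 0.0
```

View pics/c5.png

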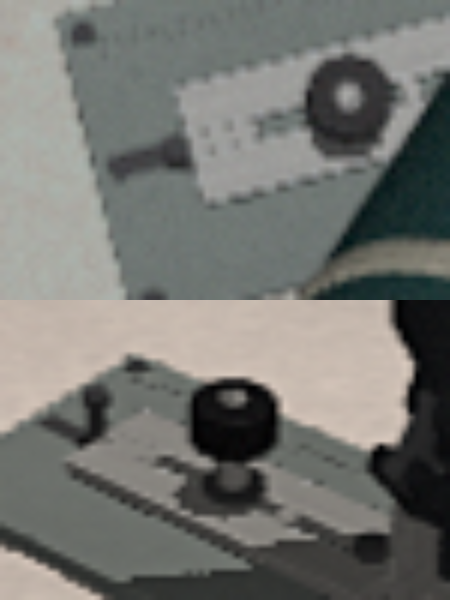

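Step 1 held with about 14 N on the pin. Next: back off, rise, and turn counter-clockwise so there is room to screw clockwise.

```bash
python3 -m jog '[{"xyz":[-2,0,0],"dr":[0,0,0],"fingers":1},{"xyz":[-4,0,0],"dr":[0,0,0],"fingers":1},{"xyz":[-4,0,-5],"dr":[0,0,0],"fingers":0},{"xyz":[-4,0,-9],"dr":[0,0,-8],"fingers":-1},{"xyz":[0,0,-12],"dr":[0,0,-16],"fingers":-1},{"xyz":[5,0,-12],"dr":[0,0,-24],"fingers":-1},{"xyz":[10,0,-12],"dr":[0,0,-32],"fingers":-1},{"xyz":[12.5,0,-12],"dr":[0,0,-40],"fingers":-1},{"xyz":[12.5,0,-12],"dr":[0,0,-48],"fingers":-1},{"xyz":[12.5,0,-12],"dr":[0,0,-56],"fingers":-1},{"xyz":[12.5,0,-12],"dr":[0,0,-64],"fingers":-1},{"xyz":[12.5,0,-12],"dr":[0,0,-72],"fingers":-1}]' 40; python3 -c "
from rig import bot
o=bot.get_obs();print(o['qpos'].round(1),o['contact_force'],o['moment'])"
```

```text
t: 8.1
ee_pos: [0.5689, -0.0097, 0.1664]
tool_rot: [180.0, -0.0, 176.6]
contact_force: [0.4, 0.1, 0.5]
finger_gap: 0.0851
[-16.6  24.3  18.3 105.4  -9.5  51.7  92.6] [0.36585827 0.08934786 0.53421688] [-0.04455301  0.05538405  0.00982581]
```

```bash
python3 -m jog '[{"xyz":[0,0.3,0],"dr":[0,0,-10],"fingers":-1},{"xyz":[0,0.3,0],"dr":[0,0,-20],"fingers":-1},{"xyz":[0,0.3,0],"dr":[0,0,-30],"fingers":-1},{"xyz":[0,0.3,0],"dr":[0,0,-40],"fingers":-1},{"xyz":[0,0.3,0],"dr":[0,0,-40],"fingers":-1},{"xyz":[0,0.3,0],"dr":[0,0,-40],"fingers":-1}]'; python3 - <<'E'
from h import *
o=bot.get_obs();print(o['qpos'].round(1),o['ee_pos'],o['tool_rot'],o['contact_force'],o['moment'])
im=bot.read_camera("side")
print(proj("side",[o['ee_pos'],[.5693,-.0065,.06]]))
cv2.imwrite("pics/c6.png",cv2.resize(im[100:260,190:390,::-1],None,fx=3,fy=3))
E
```

```text
t: 8.7
ee_pos: [0.5691, -0.0071, 0.1664]
tool_rot: [180.0, 0.0, -143.7]
contact_force: [0.1, 0.1, -0.6]
finger_gap: 0.0853
[-10.   23.7   9.6 105.2  -4.9  51.5 128.2] [ 0.5691067  -0.00705935  0.16635681] [ 1.79969937e+02  2.29726340e-03 -1.43701146e+02] [ 0.13374781  0.06797654 -0.55851773] [-0.0224517   0.02882047  0.03531583]
[[273.4021736  159.90270155]
 [273.19921985 194.21480067]]
```

View pics/c6.png

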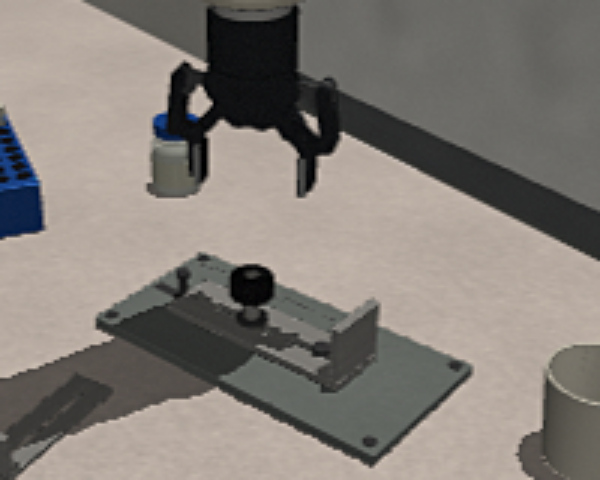

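The knob, at crop (250,283), lies under the open jaws as projected. Descend and grip.

```bash
python3 -m jog '[{"xyz":[0,0,4],"dr":[0,0,0],"fingers":-1},{"xyz":[0,0,8],"dr":[0,0,0],"fingers":-1},{"xyz":[0,0,10.8],"dr":[0,0,0],"fingers":-1},{"xyz":[0,0,10.8],"dr":[0,0,0],"fingers":-1},{"xyz":[0,0,10.8],"dr":[0,0,0],"fingers":0},{"xyz":[0,0,10.8],"dr":[0,0,0],"fingers":1},{"xyz":[0,0,10.8],"dr":[0,0,0],"fingers":1},{"xyz":[0,0,10.8],"dr":[0,0,0],"fingers":1},{"xyz":[0,0,10.8],"dr":[0,0,0],"fingers":1}]' 50;  python3 - <<'E'
from h import *
o=bot.get_obs();print(o['qpos'].round(1),o['ee_pos'],o['tool_rot'],o['contact_force'],o['moment'])
E
```

```text
t: 9.65
ee_pos: [0.5698, -0.0067, 0.06]
tool_rot: [-180.0, 0.1, -143.8]
contact_force: [-6.0, 3.8, 16.0]
finger_gap: 0.0387
[ -8.8  32.7   8.1 108.2  -7.   39.5 129.6] [ 0.56976669 -0.0067483   0.05999374] [-1.79984418e+02  9.44034507e-02 -1.43813923e+02] [-6.03439359  3.7582204  16.018823  ] [ 0.74418474  1.39417907 -0.0455389 ]
```

```bash
cat > m.py <<'E'
from h import *
o=bot.get_obs()
s="%.2f yaw %.2f mz %.4f mx %.2f my %.2f f %s q7 %.1f"%(o['t'],o['tool_rot'][2],o['moment'][2],*o['moment'][:2],np.round(o['contact_force'],1),o['qpos'][6])
print(s); open("log.txt","a").write(s+"\n")
E
python3 -m jog '[{"xyz":[0,0,-0.2],"dr":[0,0,0],"fingers":1},{"xyz":[0,0,-0.2],"dr":[0,0,0],"fingers":1}]' >/dev/null; python3 m.py
python3 -m jog '[{"xyz":[0,0,0],"dr":[0,0,4],"fingers":1}]' >/dev/null; python3 m.py
python3 -m jog '[{"xyz":[0,0,0],"dr":[0,0,4],"fingers":1}]' >/dev/null; python3 m.py
python3 -m jog '[{"xyz":[0,0,0],"dr":[0,0,4],"fingers":1}]' >/dev/null; python3 m.py
python3 -m jog '[{"xyz":[0,0,0],"dr":[0,0,4],"fingers":1}]' >/dev/null; python3 m.py
python3 -m jog '[{"xyz":[0,0,0],"dr":[0,0,4],"fingers":1}]'; python3 m.py
```

```text
9.85 yaw -143.81 mz -0.0827 mx 0.72 my -1.35 f [  7.2   2.8 -16.9] q7 129.6
9.95 yaw -147.79 mz 0.2626 mx 0.93 my -1.20 f [  4.9   4.7 -15.5] q7 126.3
10.05 yaw -151.93 mz 0.2665 mx 0.90 my -1.08 f [  6.2   4.1 -15.8] q7 123.0
10.15 yaw -155.93 mz 0.2456 mx 1.03 my -1.06 f [  6.2   4.2 -15.1] q7 119.7
10.25 yaw -159.93 mz 0.2891 mx 1.06 my -1.03 f [  5.    5.1 -15.4] q7 116.4
t: 10.35
ee_pos: [0.5695, -0.0063, 0.0604]
tool_rot: [180.0, 0.0, -163.9]
contact_force: [5.3, 4.0, -15.0]
finger_gap: 0.0386
10.35 yaw -163.92 mz 0.2680 mx 1.17 my -0.98 f [  5.3   4.  -15. ] q7 113.1
```

```bash

python3 -m jog '[{"xyz":[0,0,0.1],"dr":[0,0,4],"fingers":1}]' >/dev/null; python3 m.py
python3 -m jog '[{"xyz":[0,0,0],"dr":[0,0,4],"fingers":1}]' >/dev/null; python3 m.py
python3 -m jog '[{"xyz":[0,0,0],"dr":[0,0,4],"fingers":1}]' >/dev/null; python3 m.py
python3 -m jog '[{"xyz":[0,0,0],"dr":[0,0,4],"fingers":1}]' >/dev/null; python3 m.py
python3 -m jog '[{"xyz":[0,0,0],"dr":[0,0,4],"fingers":1}]' >/dev/null; python3 m.py
python3 -m jog '[{"xyz":[0,0,0],"dr":[0,0,4],"fingers":1}]' >/dev/null; python3 m.py
python3 -m jog '[{"xyz":[0,0,0],"dr":[0,0,4],"fingers":1}]' >/dev/null; python3 m.py
python3 -m jog '[{"xyz":[0,0,0],"dr":[0,0,4],"fingers":1}]' ; python3 m.py
```

```text
10.45 yaw -167.92 mz 0.2060 mx 1.36 my 1.47 f [-7.2  6.3 17. ] q7 109.9
10.55 yaw -171.92 mz 0.2674 mx 1.39 my 0.52 f [-3.   5.2  3.5] q7 106.6
10.65 yaw -175.91 mz 0.2247 mx 1.48 my 0.57 f [-2.4  6.2  3.2] q7 103.4
10.75 yaw -179.91 mz 0.3123 mx 1.53 my 0.50 f [-2.2  7.3  2.9] q7 100.1
10.85 yaw 176.10 mz 0.2604 mx 1.67 my 0.54 f [-2.5  7.5  4.4] q7 96.9
10.95 yaw 172.10 mz 0.2778 mx 1.73 my 0.52 f [-3.   8.4  3.5] q7 93.6
11.05 yaw 168.10 mz 0.3148 mx 1.85 my 0.53 f [-3.   7.9  4.3] q7 90.3
t: 11.15
ee_pos: [0.5696, -0.0056, 0.0602]
tool_rot: [179.9, 0.0, 164.1]
contact_force: [-2.7, 8.6, 4.3]
finger_gap: 0.0389
11.15 yaw 164.11 mz 0.2583 mx 1.87 my 0.41 f [-2.7  8.6  4.3] q7 87.1
```

```bash

python3 -m jog '[{"xyz":[0,0,0],"dr":[0,0,4],"fingers":1}]' >/dev/null; python3 m.py
python3 -m jog '[{"xyz":[0,0,0],"dr":[0,0,4],"fingers":1}]' >/dev/null; python3 m.py
python3 -m jog '[{"xyz":[0,0,0],"dr":[0,0,4],"fingers":1}]' >/dev/null; python3 m.py
python3 -m jog '[{"xyz":[0,0,0],"dr":[0,0,4],"fingers":1}]' >/dev/null; python3 m.py
python3 -m jog '[{"xyz":[0,0,0],"dr":[0,0,4],"fingers":1}]' >/dev/null; python3 m.py
python3 -m jog '[{"xyz":[0,0,0],"dr":[0,0,4],"fingers":1}]' >/dev/null; python3 m.py
python3 -m jog '[{"xyz":[0,0,0],"dr":[0,0,4],"fingers":1}]' >/dev/null; python3 m.py
python3 -m jog '[{"xyz":[0,0,0],"dr":[0,0,4],"fingers":1}]' ; python3 m.py
```

```text
11.25 yaw 160.11 mz 0.3365 mx 2.00 my 0.47 f [-2.5  9.   3.4] q7 83.8
11.35 yaw 156.12 mz 0.2917 mx 2.07 my 0.35 f [-2.2  9.3  3.5] q7 80.6
11.45 yaw 152.13 mz 0.2952 mx 2.16 my 0.31 f [-1.3  9.4  3.3] q7 77.3
11.55 yaw 148.13 mz 0.3109 mx 2.17 my 0.25 f [-1.  10.   3.5] q7 74.1
11.65 yaw 144.14 mz 0.3338 mx 2.24 my 0.12 f [-1.2 10.2  2.9] q7 70.8
11.75 yaw 140.14 mz 0.3158 mx 2.30 my 0.09 f [-0.4 11.7  2.8] q7 67.6
11.85 yaw 136.15 mz 0.3286 mx 2.38 my -0.05 f [-1.  11.   3.1] q7 64.3
t: 11.95
ee_pos: [0.5699, -0.0049, 0.0602]
tool_rot: [179.8, -0.1, 132.2]
contact_force: [0.1, 11.8, 1.0]
finger_gap: 0.0383
11.95 yaw 132.15 mz 0.4073 mx 2.39 my -0.12 f [ 0.1 11.8  1. ] q7 61.1
```

```bash
cat > fit.py <<'E'
import re,numpy as np
L=[l for l in open("log.txt")][1:]
Y=np.array([float(re.search(r"yaw (\S+)",l)[1]) for l in L]);M=np.array([float(re.search(r"mz (\S+)",l)[1]) for l in L])
th=np.unwrap(np.radians(-Y));th-=np.radians(143.81)
ok=np.array([i!=5 for i in range(len(L))])
res=[]
for t in np.arange(0.2,th[-1]+.3,.05):
    h=.14*np.maximum(th-t,0);b=(M-h)[ok].mean();res.append((((M-h-b)[ok]**2).mean()**.5,t,b))
res.sort()
print("turned",th[-1]);
for r in res[:10:2]+res[-2:]:print("rms %.4f touch %.2f base %.3f past %.2f"%(r[0],r[1],r[2],th[-1]-r[1]))
for k in range(0,len(M),5):print(th[k:k+5].mean().round(2),M[k:k+5].mean().round(4))
E
python3 fit.py; python3 - <<'E'
from h import *
im=bot.read_camera("side")
cv2.imwrite("pics/c7.png",cv2.resize(im[160:230,220:320,::-1],None,fx=7,fy=7,interpolation=cv2.INTER_CUBIC))
a=cv2.imread("pics/side3.png")[160:230,220:320];cv2.imwrite("pics/c8.png",cv2.resize(a,None,fx=7,fy=7,interpolation=cv2.INTER_CUBIC))
E
```

```text
turned 1.4667747033760343
rms 0.0255 touch 0.80 base 0.269 past 0.67
rms 0.0258 touch 0.85 base 0.272 past 0.62
rms 0.0261 touch 0.90 base 0.275 past 0.57
rms 0.0270 touch 0.95 base 0.278 past 0.52
rms 0.0281 touch 1.00 base 0.281 past 0.47
rms 0.0399 touch 1.70 base 0.293 past -0.23
rms 0.0399 touch 1.75 base 0.293 past -0.28
0.21 0.2664
0.56 0.2542
0.91 0.2958
1.26 0.3169
1.47 0.4073
```

View pics/c7.png

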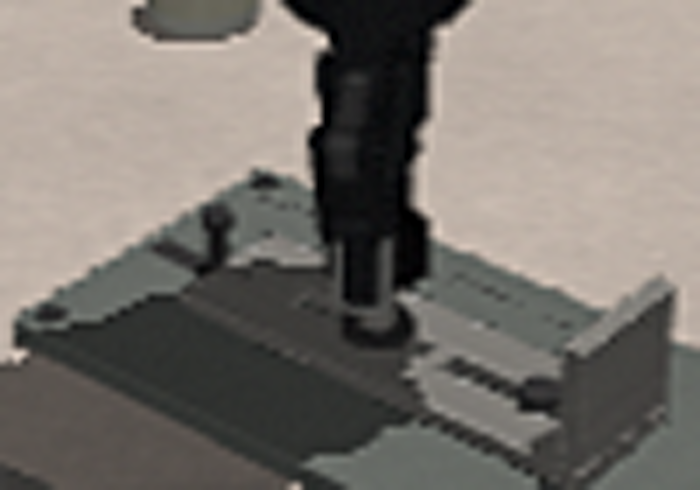

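View pics/c8.png

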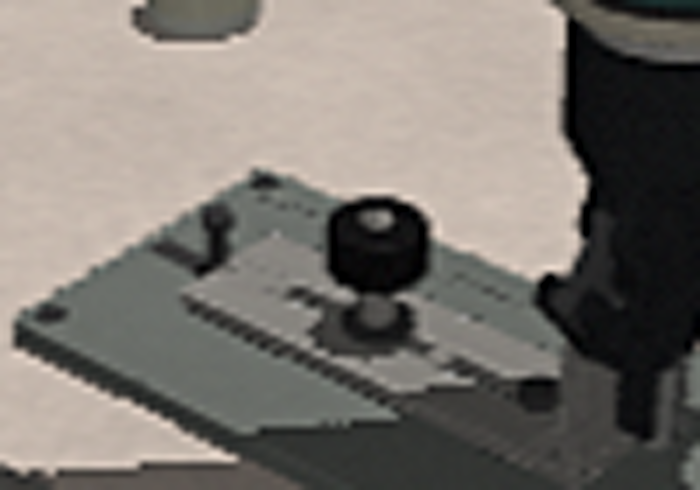

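```bash

python3 -m jog '[{"xyz":[0.15,0.13,0],"dr":[0,0,2],"fingers":1},{"xyz":[0.15,0.13,0],"dr":[0,0,3],"fingers":1}]' >/dev/null; python3 m.py
python3 -m jog '[{"xyz":[0,0,0],"dr":[0,0,2],"fingers":1}]' >/dev/null; python3 m.py
python3 -m jog '[{"xyz":[0,0,0],"dr":[0,0,2],"fingers":1}]' >/dev/null; python3 m.py
python3 -m jog '[{"xyz":[0,0,0],"dr":[0,0,2],"fingers":1}]' ; python3 m.py
python3 fit.py; python3 - <<'E'
from h import *
a=np.linspace(0,2*np.pi,73)
for z in (.020,.021,.022,.024,.026,.03):
    p=proj("side",np.c_[.5693+.015*np.cos(a),-.0065+.015*np.sin(a),0*a+z]); print(z,p.min(0).round(2),p.max(0).round(2), "crop bottom",((p[:,1].max()-160+.5)*7).round(1))
E
```

```text
12.20 yaw 129.16 mz 0.3708 mx 0.60 my -0.42 f [1.4 2.6 4. ] q7 58.5
12.30 yaw 127.16 mz 0.3267 mx 0.92 my -0.45 f [2.3 3.4 7.2] q7 56.9
12.40 yaw 125.11 mz 0.3572 mx 0.97 my -0.49 f [1.7 4.7 6.9] q7 55.3
t: 12.5
ee_pos: [0.5701, -0.0047, 0.0602]
tool_rot: [179.9, 0.0, 123.1]
contact_force: [1.0, 3.7, 6.9]
finger_gap: 0.0385
12.50 yaw 123.11 mz 0.3744 mx 0.97 my -0.57 f [1.  3.7 6.9] q7 53.6
turned 1.6245524677563212
rms 0.0254 touch 0.90 base 0.273 past 0.72
rms 0.0255 touch 0.80 base 0.265 past 0.82
rms 0.0259 touch 0.95 base 0.277 past 0.67
rms 0.0267 touch 1.00 base 0.280 past 0.62
rms 0.0277 touch 0.65 base 0.252 past 0.97
rms 0.0442 touch 1.85 base 0.304 past -0.23
rms 0.0442 touch 1.90 base 0.304 past -0.28
0.21 0.2664
0.56 0.2542
0.91 0.2958
1.26 0.3169
1.55 0.3673
0.02 [267.82 203.3 ] [278.49 209.26] crop bottom 348.3
0.021 [267.82 203.01] [278.49 208.96] crop bottom 346.2
0.022 [267.82 202.72] [278.49 208.66] crop bottom 344.2
0.024 [267.82 202.13] [278.5  208.07] crop bottom 340.0
0.026 [267.81 201.54] [278.51 207.47] crop bottom 335.8
0.03 [267.81 200.36] [278.52 206.27] crop bottom 327.4
```

```bash

python3 -m jog '[{"xyz":[0,0,0],"dr":[0,0,2],"fingers":1}]' >/dev/null; python3 m.py
python3 -m jog '[{"xyz":[0,0,0],"dr":[0,0,2],"fingers":1}]' >/dev/null; python3 m.py
python3 -m jog '[{"xyz":[0,0,0],"dr":[0,0,2],"fingers":1}]' >/dev/null; python3 m.py
python3 -m jog '[{"xyz":[0,0,0],"dr":[0,0,2],"fingers":1}]' >/dev/null; python3 m.py
python3 -m jog '[{"xyz":[0,0,0],"dr":[0,0,2],"fingers":1}]' ; python3 m.py
python3 fit.py
```

```text
12.60 yaw 121.11 mz 0.4077 mx 1.00 my -0.56 f [3.  4.5 6.3] q7 52.0
12.70 yaw 119.11 mz 0.3617 mx 0.97 my -0.69 f [2.8 3.3 6.5] q7 50.4
12.80 yaw 117.12 mz 0.3868 mx 0.98 my -0.74 f [3.8 4.5 7.1] q7 48.8
12.90 yaw 115.11 mz 0.3527 mx 1.03 my -0.76 f [3.5 5.9 6.3] q7 47.1
t: 13.0
ee_pos: [0.5703, -0.0045, 0.0602]
tool_rot: [179.9, -0.0, 113.1]
contact_force: [4.2, 5.4, 6.5]
finger_gap: 0.0385
13.00 yaw 113.12 mz 0.3786 mx 1.03 my -0.89 f [4.2 5.4 6.5] q7 45.5
turned 1.7989108600305554
rms 0.0254 touch 0.90 base 0.271 past 0.90
rms 0.0257 touch 0.85 base 0.267 past 0.95
rms 0.0262 touch 1.00 base 0.279 past 0.80
rms 0.0269 touch 1.05 base 0.283 past 0.75
rms 0.0279 touch 1.10 base 0.287 past 0.70
rms 0.0495 touch 2.00 base 0.317 past -0.20
rms 0.0495 touch 2.05 base 0.317 past -0.25
0.21 0.2664
0.56 0.2542
0.91 0.2958
1.26 0.3169
1.55 0.3673
1.73 0.3775
```

Estimate is 0.9 rad past the touch (about 40 N), and the fitted touch point agrees with the foot height in the picture. Release and rise.

```bash
python3 -m jog '[{"xyz":[0,0,0],"dr":[0,0,0],"fingers":1},{"xyz":[0,0,0],"dr":[0,0,0],"fingers":0.5},{"xyz":[0,0,0],"dr":[0,0,0],"fingers":-1},{"xyz":[0,0,0],"dr":[0,0,0],"fingers":-1},{"xyz":[0,0,0],"dr":[0,0,0],"fingers":-1},{"xyz":[0,0,0],"dr":[0,0,0],"fingers":-1},{"xyz":[0,0,0],"dr":[0,0,0],"fingers":-1}]'; python3 m.py
python3 -m jog '[{"xyz":[0,0,-2],"dr":[0,0,0],"fingers":-1},{"xyz":[0,0,-6],"dr":[0,0,0],"fingers":-1},{"xyz":[0,0,-11],"dr":[0,0,0],"fingers":-1},{"xyz":[0,0,-16],"dr":[0,0,0],"fingers":-1},{"xyz":[-4,0,-20],"dr":[0,0,0],"fingers":-1},{"xyz":[-4,0,-20],"dr":[0,0,0],"fingers":-1},{"xyz":[-4,0,-20],"dr":[0,0,0],"fingers":-1}]'; python3 m.py
python3 - <<'E'
from h import *
im=bot.read_camera("side"); cv2.imwrite("pics/side9.png",im[:,:,::-1])
cv2.imwrite("pics/c9.png",cv2.resize(im[160:230,220:320,::-1],None,fx=7,fy=7,interpolation=cv2.INTER_CUBIC))
E
```

```text
t: 13.7
ee_pos: [0.5691, -0.0054, 0.0593]
tool_rot: [-180.0, 0.0, 113.2]
contact_force: [0.4, 0.2, 0.2]
finger_gap: 0.0854
13.70 yaw 113.17 mz 0.0133 mx 0.01 my 0.04 f [0.4 0.2 0.2] q7 45.6
t: 14.4
ee_pos: [0.5853, -0.0431, 0.26]
tool_rot: [179.9, 0.0, 113.1]
contact_force: [-0.2, -0.0, -1.6]
finger_gap: 0.0854
14.40 yaw 113.09 mz 0.0525 mx -0.01 my -0.00 f [-0.2 -0.  -1.6] q7 40.2
```

View pics/c9.png

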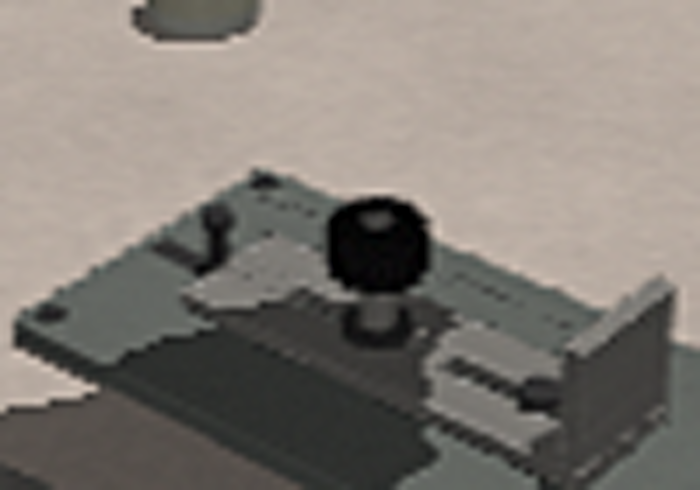

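The nose corner at (186,298) is unmoved since it was pushed to the pin at (213,240). The foot's lower edge at row 347 is at bracket height, and the gripper is clear. Handing in.

```bash
python3 -c "
from rig import bot
print(bot.sign_off(), bot.get_obs()['t'])"
```

```text
the job is handed in; nothing more can be done
the job is handed in; nothing more can be done
```

The rack stop is at the setting pin and clamped, the gripper is clear, and the job was handed in at about 14.5 s of the 72 s allowed. No verdict was reported.

- **Slide:** I pushed the large grey stop on the jig with shut fingers, against about 3 N of drag, until its nose met the pin. I held it there with about 13–17 N of push, which puts roughly 10–14 N on the pin.
- **Clamp:** I turned the knob 1.80 rad clockwise. The moment rose from about 0.27 to 0.38 N m. The fit puts the touch at about 0.9 rad, so the knob stopped about 0.9 rad past it, or roughly 40 N. Equally good fits range from 0.7 to 0.95 rad past, which is still within 25–65 N.
- **Last checks:** In the final side picture the nose had not moved from where I pushed it, and the clamp foot was at the height of the stop's top face. The gripper was open, 0.2 m above the knob, with almost no force on it.
- **Not measured:** The clamping force comes only from the moment and the turn. I did not load the stop to test it. I did not measure the bystanders at the end, but no move went near them.

No check failed or disagreed.

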